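# Open the child-proof seal-carving drawer with the push stick

## Task

Open the top drawer of the small desk chest, which a child-proof spring bolt holds shut: take the wooden push stick from its block, feel out the small hole in the metal plate on top of the chest with its thin end, and press the bolt beneath it down gently until the drawer springs out a little. Put the stick back in the block, upright and fully home in the hole it came from, and pull the drawer all the way open to its stop. Never lean on the chest or the bolt with the stick harder than about 25 N, and leave everything else where it stands.

Things in the scene. Friction and masses are not known exactly. Their poses are not given: they have to be found in the camera images.
- chest: Small dark-wood desk chest with two drawers, fixed: 180 deep (x), 220 wide (y), wooden top at 150 mm. Origin: centre of its underside; z up, the drawers face its -x (front face 90 mm from the origin). Near the front of the top lies a bare steel plate, 62 (x) by 82 (y) by 4 mm, upper face at 154 mm, with one round 12 mm hole. The plate never moves.
- hole_nominal (a point): Where the hole would be if the plate were fitted true: on its upper face, 154 mm up, on the chest's centreline, 46 mm behind the front face. Screwed on by hand through slots, the plate sits off: the hole's true centre is within 6 mm of this point along the chest's x and within 9 mm along its y, and must be felt for or seen. Axes as the chest's.
- drawer (a joint): Top drawer, m out along the chest's -x: 0 shut, 0.110 at its end stop; light friction, stays where left. A flat steel spring bolt, wider than the hole's play, lies behind the hole, its face 17 mm below the plate's upper face. It yields from about 5 N and takes some 9 N at 6 mm, where it lets go and a spring kicks the drawer out about 0.03; at 9 mm it meets a hard stop.
- drawer_handle (a point): Middle of the top drawer's brass bar handle: a level bar, 10 mm thick and 90 mm long along the chest's y, 120 mm above the table (30 mm below the wooden top), its axis 35 mm in front of the drawer's front, with 30 mm clear behind it. It moves with the drawer.
- stick_grip (a point): Middle of the push stick's square wooden handle (20 by 20 mm, 58 mm long, faces along this point's x and y, z along the stick, up). Below the handle is a round shank, 9 mm thick, 45 mm long, with a rounded end; 103 mm in all. This point is 74 mm above the tip, 29 mm above the shoulder where the handle begins, 79 mm above the table at the start.
- stick_tip (a point): The end of the push stick's thin shank. Axes as stick_grip.
- stick: The push stick, 40 to 70 g; the origin is at the tip of its shank, z along the stick towards the handle.
- block: Light wooden stand block, fixed, 74 (x) by 110 (y) by 50 mm high, with three upright holes in a row along its y. Origin: centre of its underside. At the start the stick hangs in the end hole, its shoulder resting on the block's top, its tip 5 mm above the table. The other two holes, 8 mm wide, are too narrow for it.
- block_hole (a point): Mouth of the stick's hole, the widest of the three (13 mm wide, 47 mm deep), in the block's top face 50 mm up, 30 mm from the block's middle towards its -y. Axes as the block's.
- inkstone: Round dark inkstone, 104 mm across, 24 mm high. Bystander. Origin: centre of its underside.
- inkstone2: Smaller round black inkstone, 88 mm across, 22 mm high. Bystander. Origin: centre of its underside.
- ink: Black ink bottle with a red cap, 62 mm wide, 165 mm high. Bystander. Origin: centre of its underside.
- water: Clear drinking bottle with a red cap, 68 mm wide, 190 mm high. Bystander. Origin: centre of its underside.
- bowl: Brown brush-washing bowl, 116 mm wide, 48 mm high. Bystander. Origin: centre of its underside.
- weight: Dark wooden paperweight bar, 28 by 200 by 24 mm high, long along its y. Bystander. Origin: centre of its underside.
- brush: Writing brush lying on the table, 232 mm long along its x, 13 mm thick. Bystander. Origin: on the table under its handle, 100 mm from the handle's end.
Mind the look-alikes: they are no part of the job. Several things look just like the block: the one meant starts farthest to the robot's right.

How it is judged:
On the way, in this order (a step that is already met when the one before it is completed fails the run):
1. the stick's tip is down in the plate's hole and has pushed the bolt part of the way down while the drawer is still shut (z of stick_tip in the frame of chest between 0.12 and 0.1345 m and horizontal distance between stick_tip and hole_nominal below 0.018 m and value of joint drawer below 0.008 m), for 0.02 s.
2. the drawer has sprung out at least 15 mm (value of joint drawer above 0.015 m), for 0.1 s.
At the end, for the whole second after the job is handed in: The top drawer is out by more than 100 of its 110 mm and at rest; the stick is released and at rest in its own hole of the block: tip within 8 mm of the hole's axis and at most 12 mm above the table (home is 5 mm), within 0.12 rad of upright (value of joint drawer above 0.1 m and horizontal distance between stick_tip and block_hole below 0.008 m and z of stick_tip in the frame of block below 0.012 m and angle between stick_tip's own z axis and vertical below 0.12 rad and linear speed of stick below 0.02 m/s and velocity of joint drawer between -0.02 and 0.02 m/s); the robot touches nothing.
It fails at once if the stick presses on the chest, its plate or the bolt with more than 25 N (contact force between stick and chest above 25 N).
It fails at once if a bystander is shifted by more than 20 mm (distance of any of inkstone, inkstone2, ink, water, bowl, weight, brush from where it was at the start of the episode above 0.02 m).
It also fails if it takes over 72 s, if anything falls off the work surface, if the arm or the gripper's body presses on something with over 40 N, if the wrist force passes 120 N, or if a joint passes its speed limit or range.

## Robot

A 6-joint arm with a two-finger parallel gripper is mounted at the origin on the work surface. World frame = base frame: x ahead of the robot, y to its left, z up, the work surface at z = 0. Lengths are in m, angles in rad, forces in N, time in s.
With the tool pointing down it reaches from about 0.3 to 0.85 m from the base axis. Payload 4.2 kg.
Tool frame: the origin (TCP) lies at the very end of the fingers, on their centre line; the grasp point (between the pads) lies 19 mm behind it; z points along the fingers, y is the line along which they close (so a half turn about z gives the same grasp; the last joint's range is limited). The gripper opens to 91 mm and grips with 3 to 60 N. Pads are 32 mm wide; open, the fingers measure 118 mm over their backs; the gripper's body (76 mm by 178 mm) begins 60 mm behind the grasp point.
Start: joints at [1.113, 0.32, 1.565, -0, 1.257, -0.02], TCP at [0.244, 0.521, 0.214] pointing down, gripper open.
Joint ranges: [-3.11, 3.11], [-0.84, 2.01], [0.21, 2.61], [-1.34, 4.49], [0.05, 2.63], [-2.56, 2.56]. Speed limits (rad/s): [2.57, 2.57, 3.14, 3.14, 3.14, 3.14].

## Interface

Orientations are given as a unit quaternion [x, y, z, w].
In Python, from plant import telemetry, imaging, workorder gives the robot as it stands.
- The arm moves only by the tool play_rows, never from a script. Its argument "motion" is a list of rows, each a list of 2 entries, a list of its own where there are three numbers: the shift along the tool's x, y, z in m, then the turn about the tool's z in degrees. A call has exactly 5 rows; each row is the pose to reach, as a shift and turn from the pose commanded when the call began, along the tool's axes at that moment; what a row does not reach only later rows make up. A row lasts 1/8 s, in which the tool goes at most 62.5 mm and 10.7 degrees, less where a joint would pass 70% of its speed; a pose out of reach is approached as far as the arm can. A call with a gripper value outside its range is refused whole. "gripper" is the closure, from 0 (fully open) to 1 (shut), set as the call begins (left out, the last holds). The fingers move at their own pace and stop on an object; "newtons" is the grip in N (left out, the last holds). Time passes only in rows, so rows that repeat a pose let the fingers close, or fill a call up. It gives the time, the measured TCP pose, the force, the opening and the grip force at its end, in the units of the state.
- telemetry.sense(): the state, without advancing time (a new reading comes with each control period).
- imaging.capture(name): name is "side" or "top"; returns a dict with "pixels" (420x560x3 uint8, red, green, blue), "K" (3x3 intrinsics, pixels), "k1" (the pictures are not rectified: a ray, as slopes to the right and down, at radius r is drawn at 1 + k1 r^2 times it, then the intrinsics apply), "R" (3x3) and "t" (3): a world point X has camera coordinates R X + t. Camera axes: x right, y down, z forward; pixel columns grow to the right and rows downward; lengths in m; the calibration is good to about 2 mm. A picture is of the moment at which its call begins. There is no depth.
- workorder.close_job(): hands the job in; it is judged then, once.
Trained networks look in the newest picture that a camera, given by its name, has taken for a name from the list of things; names that differ only in an ending like _2 or _b are one class to them, and where a whole thing is asked for, a point or a joint stands for the part that bears it (a point fixed in the world has none). Each returns a list of dicts, best first, with "score" (0 to 1); they miss things now and then, are a little off and sometimes report something else, mostly with a low value. They report only what shows in the picture. A call takes as long as a camera call. They do not tell look-alikes from the thing itself.
- imaging.boxes_of(camera, label): "pixel" ([column, row] in pixels, amid what is visible of it).
The state is a dict: "t": time; "joint_positions": joint angles; "dq": joint speeds; "joint_torque": joint torques, N m; "tcp_pos": TCP position; "orientation": TCP orientation; "wrist_force": force on the tool from outside, world axes, zero at the start; "ft_torque": the same for the moment, N m; "grip_width": finger opening in m; "finger_force": force on a finger pad.
Only numpy, scipy, OpenCV 4.12 (cv2) and the standard library are available. Lean on these libraries where they do the work, as an engineer would, in place of code of your own. Each camera call takes 0.05 s, during which the arm holds its last target. There are 200 camera calls.

## Working session

There is one attempt and no reset: what is moved stays moved. The work goes in short steps, Python scripts to look and compute and a tool call to move; the robot and the scene stay as the last step left them, time stands still between calls to the robot, and variables do not carry over. Pictures are saved under pics/ and viewed, at most 11 in all, crops included, and the job is handed in when it is done.

Besides the shell and the picture viewer there is one more tool, called after "Request:" as name(argument=value, ...) on one line, values as JSON. play_rows: Moves the arm, as the interface text tells. Its arguments: {"type":"object","properties":{"motion":{"type":"array","items":{"type":"array"}},"gripper":{"type":"number"},"newtons":{"type":"number"}},"required":["motion"]}

```bash
mkdir -p pics
cat > h.py <<'E'
import numpy as np, cv2, json
from plant import telemetry, imaging, workorder
def grab(cam,fn=None):
    c=imaging.capture(cam)
    if fn: cv2.imwrite(fn,np.ascontiguousarray(c["pixels"][:,:,::-1]))
    return c
def ray(c,px):
    K=np.array(c["K"]);k=c["k1"]
    d=cv2.undistortPoints(np.array([[px]],float),K,np.array([k,0,0,0,0.]))[0,0]
    R=np.array(c["R"]);t=np.array(c["t"])
    return -R.T@t, R.T@np.array([d[0],d[1],1.])
def at_z(c,px,z):
    o,d=ray(c,px); return o+d*(z-o[2])/d[2]
def proj(c,X):
    return cv2.projectPoints(np.array(X,float).reshape(-1,1,3),cv2.Rodrigues(np.array(c["R"]))[0],np.array(c["t"],float),np.array(c["K"]),np.array([c["k1"],0,0,0,0.]))[0][:,0]
E
python3 - <<'E'
from h import *
a=grab("top","pics/top0.png");b=grab("side","pics/side0.png")
for cam,c in(("top",a),("side",b)):
    print(cam,"pos",ray(c,[280,210])[0].round(3),c["K"][0],c["k1"])
    for l in["chest","block","stick","inkstone","ink","water","bowl","weight","brush","drawer_handle"]:
        print(l,[(np.round(r["pixel"]).tolist(),round(r["score"],2),at_z(c,r["pixel"],.05).round(3).tolist()) for r in imaging.boxes_of(cam,l)])
s=telemetry.sense();print(s)
E
```

```text
top pos [0.292 0.023 1.197] [427.43702652   0.         278.77746597] -0.10892626503518099
chest [([226.0, 286.0], 0.69, [0.363, 0.157, 0.05]), ([250.0, 160.0], 0.68, [0.708, 0.056, 0.05]), ([249.0, 187.0], 0.16, [0.629, 0.067, 0.05])]
block [([384.0, 207.0], 0.93, [0.527, -0.297, 0.05]), ([349.0, 160.0], 0.64, [0.676, -0.221, 0.05])]
stick [([405.0, 197.0], 0.69, [0.549, -0.362, 0.05]), ([137.0, 312.0], 0.27, [0.322, 0.402, 0.05])]
inkstone [([373.0, 282.0], 0.91, [0.328, -0.234, 0.05]), ([155.0, 233.0], 0.83, [0.53, 0.339, 0.05])]
ink [([131.0, 176.0], 0.8, [0.704, 0.399, 0.05])]
water [([406.0, 149.0], 0.91, [0.689, -0.391, 0.05])]
bowl [([136.0, 313.0], 0.66, [0.319, 0.405, 0.05]), ([150.0, 234.0], 0.49, [0.528, 0.352, 0.05])]
weight [([226.0, 288.0], 0.56, [0.359, 0.158, 0.05])]
brush [([322.0, 262.0], 0.63, [0.396, -0.104, 0.05])]
drawer_handle [([250.0, 189.0], 0.75, [0.623, 0.065, 0.05])]
side pos [-0.004 -0.66   0.749] [403.77743309   0.         280.86840677] -0.035100512375476456
chest [([304.0, 192.0], 0.37, [0.662, 0.106, 0.05])]
block [([392.0, 256.0], 0.98, [0.663, -0.24
[... 585 characters left out ...]
 1.1, 'joint_positions': array([ 1.11300679e+00,  3.19565765e-01,  1.56448015e+00, -2.52742965e-05,
        1.25741579e+00, -1.99760852e-02]), 'dq': array([ 0.00203341,  0.00151522,  0.00116218, -0.00032831, -0.00058247,
        0.00073752]), 'joint_torque': array([ 6.09181607e-04, -4.12363636e+01, -2.32232648e+01,  7.30110845e-02,
        3.77114466e-02,  2.16001399e-05]), 'tcp_pos': array([0.24377901, 0.52078495, 0.21400335]), 'orientation': array([2.17158769e-01, 9.76136294e-01, 6.07703151e-05, 2.71728733e-05]), 'wrist_force': array([-0.4355359 ,  0.79786215,  0.16322376]), 'ft_torque': array([-0.01098488,  0.03312556, -0.06347174]), 'finger_force': 0.0, 'grip_width': 0.09121193140404829}
```

View pics/top0.png

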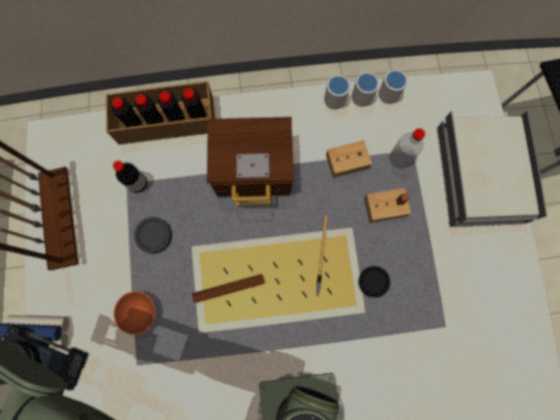

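View pics/side0.png

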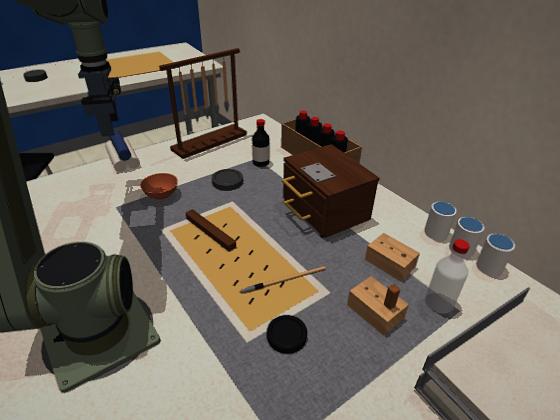

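Run:
```python
import cv2,numpy as np
a=cv2.imread("pics/top0.png");b=cv2.imread("pics/side0.png")
r=lambda im,x,y,w,h,s:cv2.resize(im[y:y+h,x:x+w],None,fx=s,fy=s,interpolation=cv2.INTER_CUBIC)
A=r(a,340,130,100,100,4);B=r(b,335,220,100,100,4)
cv2.imwrite("pics/crop_blocks.png",np.hstack([A,B]))
cv2.imwrite("pics/crop_chest.png",np.hstack([r(a,200,100,100,100,4),r(b,255,120,100,100,4)]))
```

```text
(no output)
```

View pics/crop_blocks.png

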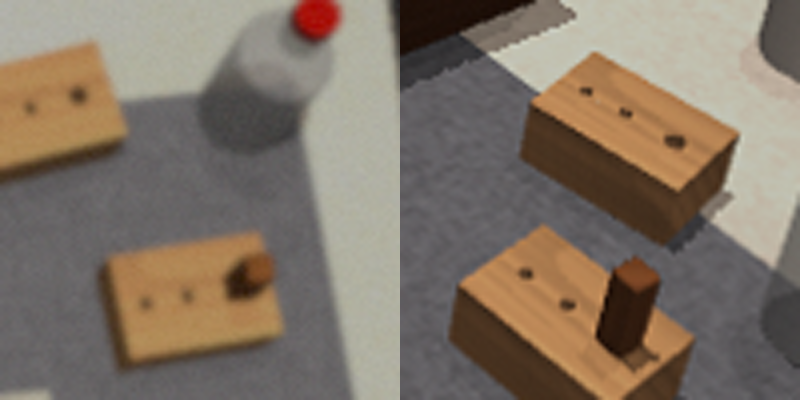

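View pics/crop_chest.png

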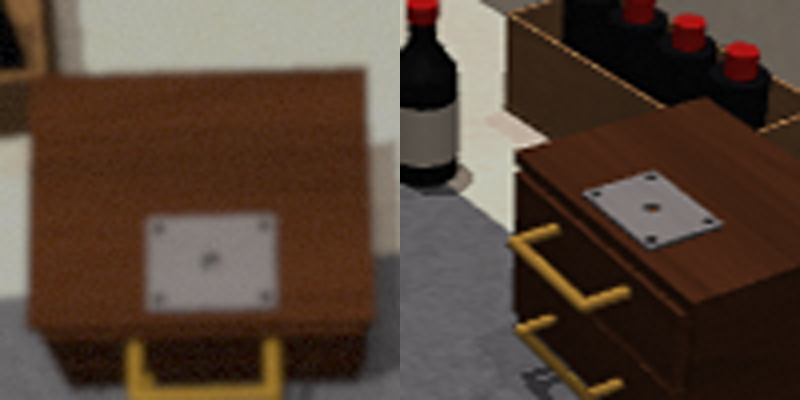

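Candidates: block with stick at top (388,205) / side (377,304), and an empty look-alike block at top (349,158) / side (392,256). The one bearing the stick is farthest right (y≈-0.30), and the crops confirm it. The plate hole shows at top (252.5,165), side (318,172).

```bash
cat > m.py <<'E'
from h import *
import pickle
a=grab("top");b=grab("side")
def stripp(c): return {k:np.array(c[k]) for k in("K","k1","R","t","pixels")}
pickle.dump((stripp(a),stripp(b)),open("cams.pkl","wb"))
T=lambda x,y,o=(340,130):(x/4+o[0]-.375,y/4+o[1]-.375)
S=lambda x,y,o=(335,220):((x-400)/4+o[0]-.375,y/4+o[1]-.375)
def tri(pa,pb):
    oa,da=ray(a,pa);ob,db=ray(b,pb);da/=np.linalg.norm(da);db/=np.linalg.norm(db)
    s=np.linalg.lstsq(np.c_[da,-db],ob-oa,rcond=None)[0];p,q=oa+s[0]*da,ob+s[1]*db
    return (p+q)/2,p-q
def show(n,pa,pb,z):
    print(n,"top",at_z(a,pa,z).round(4),"side",at_z(b,pb,z).round(4),"tri",*[v.round(4) for v in tri(pa,pb)])
show("sticktop",T(259,268),S(637,271),.108)
show("blkhole+",T(147,303),S(526,273),.05)
show("blkhole0",T(188,296),S(568,305),.05)
co=(200,100);cs=(255,120)
show("platehole",T(210,260,co),S(652,207,cs),.154)
show("screwFL",T(158,300,co),S(596,194,cs),.154)
show("screwFR",T(265,297,co),S(651,239,cs),.154)
show("screwBR",T(265,226,co),S(708,222,cs),.154)
show("screwBL",T(158,229,co),S(651,177,cs),.154)
print("stick top corners side");print(np.array([at_z(b,S(*p),.108) for p in[(637,258),(658,268),(635,285),(613,272)]]).round(4))
print("block top corners top");print(np.array([at_z(a,T(*p),.05) for p in[(107,258),(260,234),(283,330)]]).round(4))
print("block corners side");print(np.array([at_z(b,S(*p),.05) for p in[(545,227),(460,287),(693,340)]]).round(4))
print("chest top corners top");print(np.array([at_z(a,T(*p,co),.15) for p in[(30,75),(364,68),(372,322),(30,325)]]).round(4))
print("chest corners side FL,FR,BR?");print(np.array([at_z(b,S(*p,cs),.15) for p in[(516,157),(690,303),(706,98)]]).round(4))
show("handle ends L",T(135,400,co),S(516,241,cs),.12)
E
python3 m.py
```

```text
sticktop top [ 0.5365 -0.3409  0.108 ] side [ 0.5383 -0.3434  0.108 ] tri [ 0.5379 -0.3422  0.1068] [-0.002   0.0015 -0.001 ]
blkhole+ top [ 0.5342 -0.2772  0.05  ] side [ 0.5341 -0.2782  0.05  ] tri [ 0.5346 -0.2776  0.0491] [-0.0003  0.0002 -0.0001]
blkhole0 top [ 0.5357 -0.3067  0.05  ] side [ 0.5361 -0.3089  0.05  ] tri [ 0.5367 -0.3077  0.0482] [-0.0012  0.0008 -0.0005]
platehole top [0.6568 0.0494 0.154 ] side [0.6557 0.0469 0.154 ] tri [0.6578 0.0494 0.1519] [-0.0003  0.0002 -0.0001]
screwFL top [0.6342 0.0853 0.154 ] side [0.6344 0.0827 0.154 ] tri [0.6354 0.085  0.1523] [-0.0013  0.0008 -0.0004]
screwFR top [0.6278 0.0172 0.154 ] side [0.6284 0.016  0.154 ] tri [0.6285 0.0169 0.1533] [-0.0009  0.0006 -0.0003]
screwBR top [0.6755 0.0118 0.154 ] side [0.6748 0.0099 0.154 ] tri [0.6762 0.0116 0.1525] [-0.0003  0.0002 -0.0001]
screwBL top [0.6819 0.0805 0.154 ] side [0.6816 0.0783 0.154 ] tri [0.683  0.0804 0.1524] [-0.0007  0.0005 -0.0003]
stick top corners side
[[ 0.5454 -0.3372  0.108 ]
 [ 0.5491 -0.3485  0.108 ]
 [ 0.53   -0.3493  0.108 ]
 [ 0.5274 -0.3364  0.108 ]]
block top corners top
[[ 0.5694 -0.2547  0.05  ]
 [ 0.5738 -0.3656  0.05  ]
 [ 0.5038 -0.369   0.05  ]]
block corners side
[[ 0.5694 -0.2594  0.05  ]
 [ 0.4958 -0.2636  0.05  ]
 [ 0.5739 -0.3671  0.05  ]]
chest top corners top
[[ 0.8022  0.1548  0.15  ]
 [ 0.7794 -0.066   0.15  ]
 [ 0.6043 -0.0487  0.15  ]
 [ 0.629   0.1687  0.15  ]]
chest corners side FL,FR,BR?
[[ 0.6231  0.1617  0.15  ]
 [ 0.6041 -0.0516  0.15  ]
 [ 0.8002  0.1504  0.15  ]]
handle ends L top [0.5795 0.109  0.12  ] side [0.5837 0.1078 0.12  ] tri [0.5812 0.1079 0.1204] [-0.0035  0.0021 -0.0008]
```

Request:
play_rows(motion=[[[-0.02, -0.02, -0.02], 0], [[-0.06, -0.06, -0.04], 0], [[-0.1, -0.1, -0.04], 0], [[-0.14, -0.145, -0.04], 0], [[-0.18, -0.19, -0.04], 0]], gripper=0.3)

```text
t: 1.82
tcp_pos: [0.3266, 0.2707, 0.2541]
orientation: [0.217, 0.976, 0.0, 0.0]
wrist_force: [1.4, -0.8, 0.8]
grip_width: 0.0635
finger_force: 0.0
```

Request:
play_rows(motion=[[[-0.04, -0.04, 0], 0], [[-0.08, -0.085, 0], 0], [[-0.12, -0.13, 0], 0], [[-0.16, -0.17, 0], 0], [[-0.2, -0.21, 0], 0]])

```text
t: 2.45
tcp_pos: [0.4187, -0.0045, 0.2543]
orientation: [0.217, 0.976, 0.0, 0.001]
wrist_force: [1.1, 0.9, 0.1]
grip_width: 0.0638
finger_force: 0.0
```

Request:
play_rows(motion=[[[-0.04, -0.04, 0], 0], [[-0.08, -0.085, 0], 0], [[-0.12, -0.13, 0], 0], [[-0.16, -0.17, 0], 0], [[-0.2, -0.21, 0], 0]])

```text
t: 3.08
tcp_pos: [0.5109, -0.2795, 0.254]
orientation: [0.217, 0.976, 0.0, 0.0]
wrist_force: [0.8, 0.8, 0.7]
grip_width: 0.064
finger_force: 0.0
```

Request:
play_rows(motion=[[[-0.03, -0.03, 0], 10], [[-0.051, -0.046, 0], 20], [[-0.051, -0.046, 0], 30], [[-0.051, -0.046, 0], 40], [[-0.051, -0.046, 0], 50]])

```text
t: 3.7
tcp_pos: [0.5371, -0.341, 0.2537]
orientation: [0.612, 0.791, 0.0, -0.0]
wrist_force: [0.4, 0.7, -0.2]
grip_width: 0.0637
finger_force: 0.0
```

```bash
cat >> h.py <<'E'
from scipy.spatial.transform import Rotation as Ro
def st():
    s=telemetry.sense();R=Ro.from_quat(s["orientation"]).as_matrix()
    print("t",round(s["t"],2),"tcp",s["tcp_pos"].round(4),"yaw",round(np.degrees(np.arctan2(R[1,1],R[0,1])),2),"tilt",round(np.degrees(np.arccos(-R[2,2])),2),"F",s["wrist_force"].round(2),"w",round(s["grip_width"],4),"f",round(s["finger_force"],1))
    return s,R
def go(x,y,z,yaw):
    s,R=st();d=R.T@(np.array([x,y,z])-s["tcp_pos"])
    print("shift",d.round(4),"turn",round(np.degrees(np.arctan2(R[1,1],R[0,1]))-yaw,2))
E
python3 -c "
from h import *
go(.5375,-.3405,.25,2.6)"
```

```text
t 3.7 tcp [ 0.5371 -0.341   0.2537] yaw 14.57 tilt 0.02 F [ 0.44  0.68 -0.19] w 0.0637 f 0.0
shift [0.0004 0.0005 0.0037] turn 11.97
```

Request:
play_rows(motion=[[[0.0004, 0.0005, 0.02], 6], [[0.0004, 0.0005, 0.06], 12], [[0.0004, 0.0005, 0.11], 12], [[0.0004, 0.0005, 0.16], 12], [[0.0004, 0.0005, 0.188], 12]])

```text
t: 4.32
tcp_pos: [0.5362, -0.3395, 0.063]
orientation: [0.689, 0.725, -0.0, -0.002]
wrist_force: [-0.6, 0.5, 0.9]
grip_width: 0.0641
finger_force: 0.0
```

Request:
play_rows(motion=[[[0, 0, 0], 0], [[0, 0, 0], 0], [[0, 0, 0], 0], [[0, 0, 0], 0], [[0, 0, 0], 0]], gripper=1, newtons=25)

```text
t: 4.95
tcp_pos: [0.5379, -0.3406, 0.0669]
orientation: [0.689, 0.725, 0.0, 0.001]
wrist_force: [-0.7, -1.1, 3.5]
grip_width: 0.0207
finger_force: 25.0
```

Run:
```python
from h import *
st();c=grab("side");b=c["pixels"][:,:,::-1]
cv2.imwrite("pics/grasp.png",cv2.resize(b[210:350,320:460],None,fx=4,fy=4))
```

```text
t 4.95 tcp [ 0.5379 -0.3406  0.0669] yaw 2.91 tilt 0.09 F [-0.67 -1.13  3.47] w 0.0207 f 25.0
```

View pics/grasp.png

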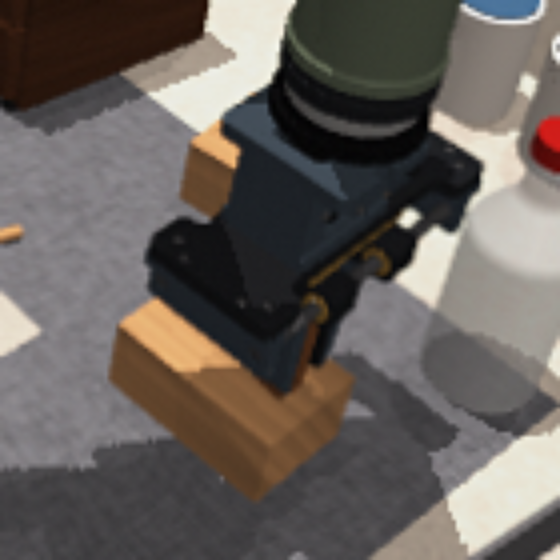

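Request:
play_rows(motion=[[[0, 0, -0.01], 0], [[0, 0, -0.05], 0], [[0, 0, -0.1], 0], [[0, 0, -0.15], 0], [[0, 0, -0.19], 0]])

```text
t: 5.62
tcp_pos: [0.5376, -0.3404, 0.2587]
orientation: [0.689, 0.725, 0.0, 0.001]
wrist_force: [-0.2, -0.8, -0.0]
grip_width: 0.02
finger_force: 25.0
```

Request:
play_rows(motion=[[[0.01, 0.004, -0.015], 0], [[0.04, 0.015, -0.02], 0], [[0.08, 0.03, -0.02], 0], [[0.12, 0.045, -0.02], 0], [[0.16, 0.06, -0.02], 0]])

```text
t: 6.25
tcp_pos: [0.589, -0.1753, 0.2743]
orientation: [0.689, 0.725, -0.0, -0.002]
wrist_force: [-0.2, -1.0, 0.4]
grip_width: 0.0198
finger_force: 25.0
```

Request:
play_rows(motion=[[[0.05, 0.02, 0], 2], [[0.1, 0.04, 0], 4], [[0.15, 0.055, 0], 6], [[0.19, 0.07, 0], 8.4], [[0.222, 0.079, 0], 8.4]])

```text
t: 6.88
tcp_pos: [0.6564, 0.051, 0.274]
orientation: [0.74, 0.673, -0.001, -0.001]
wrist_force: [0.9, -0.4, -0.6]
grip_width: 0.0199
finger_force: 25.0
```

Request:
play_rows(motion=[[[0, 0, 0.005], 0], [[0, 0, 0.02], 0], [[0, 0, 0.035], 0], [[0, 0, 0.043], 0], [[0, 0, 0.043], 0]])

```text
t: 7.5
tcp_pos: [0.6564, 0.0476, 0.2319]
orientation: [0.74, 0.672, -0.001, -0.001]
wrist_force: [0.7, -0.0, -0.5]
grip_width: 0.02
finger_force: 25.0
```

Run:
```python
from h import *
s,R=st();a=grab("top");b=grab("side")
r=lambda c,x,y:cv2.resize(c["pixels"][y:y+100,x:x+100,::-1],None,fx=4,fy=4,interpolation=cv2.INTER_CUBIC)
cv2.imwrite("pics/over.png",np.hstack([r(a,200,100),r(b,265,120)]))
p=s["tcp_pos"]+[0,0,-.062];print(p,proj(b,p),proj(a,p), proj(b,[.657,.049,.154]))
```

```text
t 7.5 tcp [0.6564 0.0476 0.2319] yaw -5.54 tilt 0.11 F [ 0.66 -0.03 -0.47] w 0.02 f 25.0
[0.65640632 0.04756303 0.16986663] [[318.06617185 166.29649478]] [[252.4833408  162.65355068]] [[317.48474509 170.89682005]]
```

View pics/over.png

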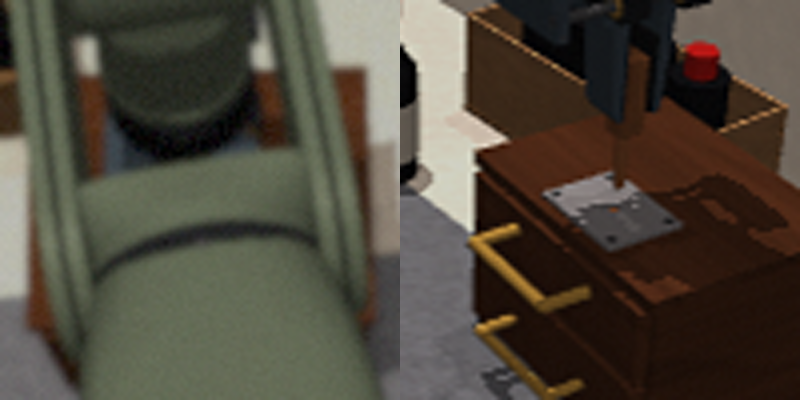

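Run:
```python
from h import *
import pickle
a,b=pickle.load(open("cams.pkl","rb"))
print(at_z(b,[318.9,166.4],.17),at_z(b,[317.8,171.7],.154),at_z(b,[317.8,172.2],.154),np.array(b["R"])[0],proj(b,[[.657,.049,.154],[.667,.049,.154],[.657,.059,.154]]))
# hole & screws blob refine in both original images
for n,c,bx in(("top",a,(233,150,272,180)),("side",b,(297,158,340,186))):
    g=cv2.cvtColor(c["pixels"],cv2.COLOR_RGB2GRAY).astype(int)
    x0,y0,x1,y1=bx
    cx,cy=(252,165) if n=="top" else (318,171)
    print(n);print(g[cy-4:cy+5,cx-5:cx+6])
```

```text
[0.65779791 0.04566092 0.17      ] [0.65496325 0.04526709 0.154     ] [0.65325144 0.04326701 0.154     ] [ 0.8050897  -0.59291928  0.01665239] [[317.48474509 170.89682005]
 [320.19626481 169.82152219]
 [315.16978591 169.3496669 ]]
top
[[127 128 129 127 123 126 128 128 128 128 129]
 [125 129 127 124 120 117 117 122 124 126 127]
 [127 125 126 121 108  99 101 111 121 127 129]
 [130 127 122 112  96  88  90 101 113 124 126]
 [130 127 121 105  92  91  99 106 119 124 129]
 [127 129 124 111  98 106 111 114 121 128 129]
 [128 126 125 120 115 115 122 126 123 129 130]
 [130 133 124 127 125 127 127 127 126 131 129]
 [130 131 129 128 129 130 130 130 129 130 131]]
side
[[122 121 121 120 119 120 123 125 122 125 131]
 [123 122 124 123 120 120 120 122 124 122 126]
 [124 124 125 125 124 122 122 121 122 123 123]
 [125 125 127 124 122 120 122 123 122 120 123]
 [126 126 108  64  46  44  67 109 122 121 122]
 [125 127 112  85  66  61  74 112 124 121 120]
 [125 127 128 129 117 123 128 125 124 123 120]
 [125 126 126 126 126 126 125 124 124 124 121]
 [125 124 125 127 126 125 125 125 124 123 122]]
```

Request:
play_rows(motion=[[[0.001, 0.0005, 0.003], 0], [[0.003, 0.0005, 0.006], 0], [[0.003, 0.0005, 0.009], 0], [[0.003, 0.0005, 0.012], 0], [[0.003, 0.0005, 0.012], 0]])

```text
t: 8.22
tcp_pos: [0.6575, 0.0512, 0.2205]
orientation: [0.74, 0.672, -0.0, -0.0]
wrist_force: [0.5, 0.8, -0.6]
grip_width: 0.0198
finger_force: 25.0
```

Run:
```python
from h import *
s,R=st();b=grab("side")
g=cv2.cvtColor(b["pixels"],cv2.COLOR_RGB2GRAY).astype(int)
p=s["tcp_pos"]+[0,0,-.062];print(p,proj(b,[p,p+[0,0,.01],p+[0,0,.045]]))
print(g[158:176,311:326])
```

```text
t 8.22 tcp [0.6575 0.0512 0.2205] yaw -5.48 tilt 0.04 F [ 0.52  0.8  -0.57] w 0.0198 f 25.0
[0.65753784 0.05119333 0.1585409 ] [[317.23577071 169.10933355]
 [317.49002308 166.02744378]
 [318.40042768 154.97844101]]
[[ 51  51  51  49  48  50  44  40  43  45  47  46  45  44  43]
 [ 49  51  50  51  49  49  46  40  43  43  47  48  45  45  44]
 [ 47  50  50  51  49  48  41  38  44  42  44  48  47  46  45]
 [ 49  48  48  50  50  50  42  39  44  43  46  46  45  46  46]
 [ 50  48  47  46  48  51  57  49  43  43  47  49  46  45  45]
 [ 48  48  46  79  93 111  81  46  42  40  43  47  48  46  45]
 [ 77  89 121 136 138  89  39  37  40  55  54  46  46  47  48]
 [139 136 134 132 132 138  92  45  40  67 119  92  49  43  49]
 [134 133 133 131 131 126  72  36  39  87 123 132 105  59  45]
 [133 134 133 126 120 125  73  37  39  86 121  90  69  61  34]
 [123 123 123 123 124 135  82  37  40  85  78  65  67  71  63]
 [126 126 125 134 132 129  79  39  43  60  67  69  67  68  69]
 [ 90  64  63  63 110  92  66  58  55  64  67  68  68  68  67]
 [ 66  67  68  68  62  57  60  58  60  66  66  68  67  68  68]
 [ 69  70  70  69  64  66  70  71  65  74  72  67  67  68  68]
 [ 68  70  70  72  71  70  69  70  77  81  80  72  66  68  68]
 [ 70  69  68  70  69  69  69  68  69  68  77  80  78  70  66]
 [ 71  69  70  69  70  71  70  68  68  69  76  80  80  79  71]]
```

Request:
play_rows(motion=[[[0, -0.0015, 0.0005], 0], [[0, -0.0015, 0.0015], 0], [[0, -0.0015, 0.0025], 0], [[0, -0.0015, 0.0032], 0], [[0, -0.0015, 0.004], 0]])

```text
t: 8.9
tcp_pos: [0.6563, 0.0513, 0.2169]
orientation: [0.74, 0.672, 0.0, 0.0]
wrist_force: [-0.1, -0.9, -0.6]
grip_width: 0.0198
finger_force: 25.0
```

Request:
play_rows(motion=[[[0, 0, 0.0005], 0], [[0, 0, 0.001], 0], [[0, 0, 0.0015], 0], [[0, 0, 0.002], 0], [[0, 0, 0.002], 0]])

```text
t: 9.52
tcp_pos: [0.6562, 0.0513, 0.2149]
orientation: [0.74, 0.672, -0.0, -0.0]
wrist_force: [-0.8, -0.6, -0.9]
grip_width: 0.0199
finger_force: 25.0
```

Request:
play_rows(motion=[[[0, 0, 0.0005], 0], [[0, 0, 0.001], 0], [[0, 0, 0.0015], 0], [[0, 0, 0.002], 0], [[0, 0, 0.002], 0]])

```text
t: 10.15
tcp_pos: [0.6562, 0.0513, 0.2129]
orientation: [0.74, 0.672, -0.0, -0.0]
wrist_force: [-0.5, 0.8, -1.6]
grip_width: 0.0197
finger_force: 25.0
```

Request:
play_rows(motion=[[[0, 0, 0.0005], 0], [[0, 0, 0.001], 0], [[0, 0, 0.0015], 0], [[0, 0, 0.002], 0], [[0, 0, 0.002], 0]])

```text
t: 10.78
tcp_pos: [0.6562, 0.0513, 0.2109]
orientation: [0.74, 0.672, -0.0, -0.0]
wrist_force: [-0.8, -0.4, 0.2]
grip_width: 0.0196
finger_force: 25.0
```

Request:
play_rows(motion=[[[0, 0, 0.0005], 0], [[0, 0, 0.001], 0], [[0, 0, 0.0015], 0], [[0, 0, 0.0022], 0], [[0, 0, 0.003], 0]])

```text
t: 11.4
tcp_pos: [0.6562, 0.0513, 0.2079]
orientation: [0.74, 0.672, 0.0, -0.0]
wrist_force: [0.4, -0.9, -1.0]
grip_width: 0.02
finger_force: 25.0
```

Run:
```python
from h import *
s,R=st();b=grab("side")
g=cv2.cvtColor(b["pixels"],cv2.COLOR_RGB2GRAY).astype(int)
p=s["tcp_pos"]+[0,0,-.062];print(p,proj(b,[p,p+[0,0,.01],p+[0,0,.045]]))
print(g[155:176,311:326]);print(s["ft_torque"])
```

```text
t 11.4 tcp [0.6562 0.0513 0.2079] yaw -5.48 tilt 0.01 F [ 0.44 -0.85 -0.99] w 0.02 f 25.0
[0.65622112 0.0513182  0.145902  ] [[316.53214364 173.08133913]
 [316.78127247 170.03948585]
 [317.67325066 159.13523961]]
[[ 50  50  40  25  22  25  28  21  24  35  37  37  39  30  12]
 [ 51  50  50  41  25  24  29  22  31  37  36  37  38  44  46]
 [ 51  51  51  40  30  24  27  18  28  36  37  36  38  42  44]
 [ 51  50  51  41  33  29  30  32  36  35  34  36  36  42  45]
 [ 49  50  52  43  33  30  30  34  36  36  35  35  36  43  44]
 [ 47  49  50  51  42  31  30  34  36  35  34  36  42  44  47]
 [ 48  47  48  51  51  45  33  34  35  39  34  42  46  47  47]
 [ 50  48  46  46  50  50  41  36  41  44  48  49  46  45  47]
 [ 48  48  47  79  94 112  73  39  42  43  45  47  49  46  45]
 [ 77  89 122 136 139  89  39  39  41  69  60  46  42  47  49]
 [139 137 134 131 133 117  66  40  39 111 135  91  49  41  48]
 [134 133 133 132 135 110  61  39  38 107 130 132  88  45  42]
 [128 134 133 126 122 106  62  39  53 113  89  65  70  55  30]
 [124 123 124 123 126  97  53  40  54  64  66  67  68  71  65]
 [126 126 134 132 129  98  53  41  44  61  67  69  68  68  70]
 [ 63  64  64  64  65  48  37  42  43  62  68  67  68  68  67]
 [ 68  69  69  68  66  47  40  41  52  72  72  67  68  68  68]
 [ 69  70  69  69  67  55  44  42  50  73  80  72  66  67  68]
 [ 69  69  70  71  71  70  65  68  70  77  79  79  69  67  68]
 [ 69  69  68  70  70  70  69  69  69  68  67  77  78  71  66]
 [ 70  69  68  69  69  70  70  69  70  68  76  81  79  78  79]]
[-0.11759315  0.09151304 -0.01104187]
```

Request:
play_rows(motion=[[[0, 0, 0.001], 0], [[0, 0, 0.002], 0], [[0, 0, 0.003], 0], [[0, 0, 0.004], 0], [[0, 0, 0.005], 0]])

```text
t: 12.08
tcp_pos: [0.6562, 0.0513, 0.2029]
orientation: [0.74, 0.672, 0.0, -0.0]
wrist_force: [-0.2, 0.1, -0.6]
grip_width: 0.0196
finger_force: 25.0
```

Request:
play_rows(motion=[[[0, 0, 0.0005], 0], [[0, 0, 0.001], 0], [[0, 0, 0.0015], 0], [[0, 0, 0.002], 0], [[0, 0, 0.0025], 0]])

```text
t: 12.7
tcp_pos: [0.6562, 0.0513, 0.2004]
orientation: [0.74, 0.672, 0.0, -0.0]
wrist_force: [-0.7, 0.2, -0.6]
grip_width: 0.02
finger_force: 25.0
```

Request:
play_rows(motion=[[[0, 0, 0.0005], 0], [[0, 0, 0.001], 0], [[0, 0, 0.0015], 0], [[0, 0, 0.002], 0], [[0, 0, 0.0025], 0]])

```text
t: 13.32
tcp_pos: [0.6563, 0.0513, 0.1985]
orientation: [0.74, 0.672, 0.0, 0.0]
wrist_force: [-1.3, 0.4, 4.1]
grip_width: 0.0198
finger_force: 25.0
```

Request:
play_rows(motion=[[[0, 0, 0.0005], 0], [[0, 0, 0.001], 0], [[0, 0, 0.0015], 0], [[0, 0, 0.002], 0], [[0, 0, 0.0025], 0]])

```text
t: 13.95
tcp_pos: [0.6563, 0.0513, 0.1972]
orientation: [0.74, 0.672, 0.001, 0.0]
wrist_force: [-2.9, -0.3, 8.0]
grip_width: 0.0197
finger_force: 25.0
```

Request:
play_rows(motion=[[[0, -0.0003, 0], 0], [[0, -0.0006, 0.0003], 0], [[0, -0.001, 0.0006], 0], [[0, -0.001, 0.0009], 0], [[0, -0.001, 0.0012], 0]])

```text
t: 14.58
tcp_pos: [0.656, 0.0513, 0.1965]
orientation: [0.74, 0.672, 0.001, 0.001]
wrist_force: [-0.6, -1.2, 8.5]
grip_width: 0.0199
finger_force: 25.0
```

Request:
play_rows(motion=[[[0, 0, 0.0003], 0], [[0, 0, 0.0006], 0], [[0, 0, 0.0009], 0], [[0, 0, 0.0012], 0], [[0, 0, 0.0015], 0]])

```text
t: 15.2
tcp_pos: [0.656, 0.0513, 0.195]
orientation: [0.74, 0.672, 0.001, 0.001]
wrist_force: [-1.6, -0.5, 8.7]
grip_width: 0.0201
finger_force: 25.0
```

Request:
play_rows(motion=[[[0, 0, 0.0003], 0], [[0, 0, 0.0006], 0], [[0, 0, 0.0009], 0], [[0, 0, 0.0012], 0], [[0, 0, 0.0015], 0]])

```text
t: 15.82
tcp_pos: [0.656, 0.0514, 0.1935]
orientation: [0.74, 0.672, 0.001, 0.001]
wrist_force: [-1.6, -0.8, 8.1]
grip_width: 0.0199
finger_force: 25.0
```

Run:
```python
from h import *
s,R=st();b=grab("side")
cv2.imwrite("pics/press.png",cv2.resize(b["pixels"][115:205,265:365,::-1],None,fx=6,fy=6,interpolation=cv2.INTER_CUBIC))
p=s["tcp_pos"];print(proj(b,[p,p+[0,0,-.017],p+[0,0,-.062]]), s["ft_torque"])
```

```text
t 15.82 tcp [0.656  0.0514 0.1935] yaw -5.48 tilt 0.21 F [-1.64 -0.81  8.08] w 0.0199 f 25.0
[[317.67895486 158.33746889]
 [317.24115606 163.69942369]
 [316.11785919 177.43418696]] [-0.16309785  0.33519557 -0.02512755]
```

View pics/press.png

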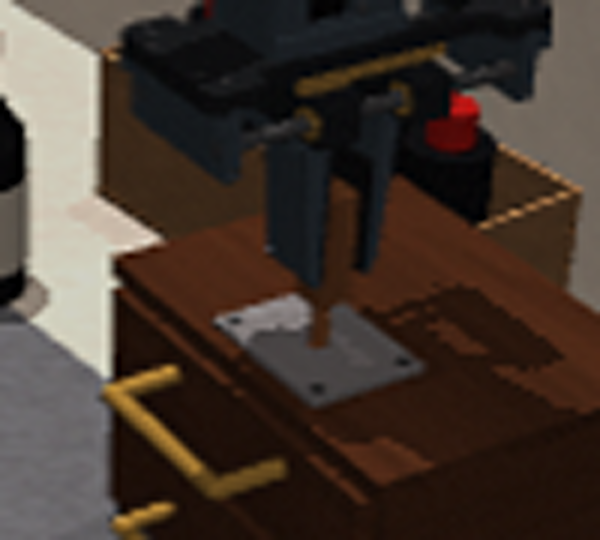

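Request:
play_rows(motion=[[[0, 0, 0.0003], 0], [[0, 0, 0.0006], 0], [[0, 0, 0.0009], 0], [[0, 0, 0.0012], 0], [[0, 0, 0.0015], 0]])

```text
t: 16.5
tcp_pos: [0.6541, 0.0516, 0.1907]
orientation: [0.74, 0.672, -0.0, -0.001]
wrist_force: [-2.4, 0.4, 4.4]
grip_width: 0.02
finger_force: 25.0
```

Run:
```python
from h import *
b=grab("side")
cv2.imwrite("pics/rel.png",cv2.resize(b["pixels"][115:205,265:365,::-1],None,fx=5,fy=5,interpolation=cv2.INTER_CUBIC))
```

```text
(no output)
```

View pics/rel.png

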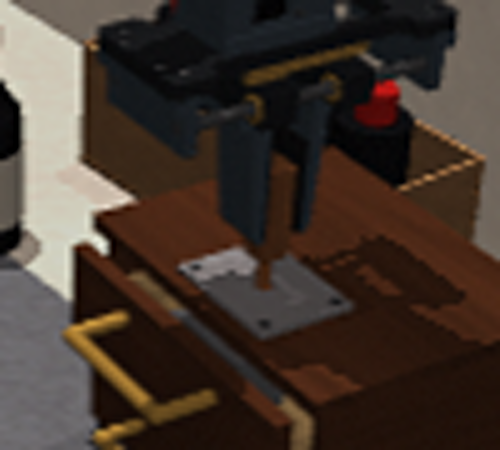

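The drawer has sprung out (front about 30 mm clear of the chest). Retract and return the stick.

Request:
play_rows(motion=[[[0, 0, -0.01], 0], [[0, 0, -0.025], 0], [[0, 0, -0.045], 0], [[0, 0, -0.07], 0], [[0, 0, -0.09], 0]])

```text
t: 17.18
tcp_pos: [0.6557, 0.0514, 0.2819]
orientation: [0.74, 0.672, 0.001, 0.001]
wrist_force: [0.2, 0.9, -0.6]
grip_width: 0.0197
finger_force: 25.0
```

```bash
python3 -c "
from h import *
go(.5379,-.3406,.28,2.9)"
```

```text
t 17.18 tcp [0.6557 0.0514 0.2819] yaw -5.49 tilt 0.14 F [ 0.19  0.93 -0.59] w 0.0197 f 25.0
shift [-0.4015 -0.0798  0.0016] turn -8.39
```

Request:
play_rows(motion=[[[-0.02, -0.004, 0], 0], [[-0.06, -0.012, 0], 0], [[-0.11, -0.022, 0], 0], [[-0.16, -0.032, 0], 0], [[-0.21, -0.042, 0], 0]])

```text
t: 17.8
tcp_pos: [0.5916, -0.1562, 0.279]
orientation: [0.74, 0.672, -0.001, -0.0]
wrist_force: [0.6, -0.5, -1.4]
grip_width: 0.0201
finger_force: 25.0
```

Request:
play_rows(motion=[[[-0.05, -0.01, 0], -2], [[-0.1, -0.02, 0], -5], [[-0.15, -0.03, 0], -8.4], [[-0.185, -0.037, 0], -8.4], [[-0.1915, -0.038, 0], -8.4]])

```text
t: 18.42
tcp_pos: [0.535, -0.3433, 0.2787]
orientation: [0.69, 0.723, -0.0, -0.001]
wrist_force: [0.4, 1.1, -0.2]
grip_width: 0.0203
finger_force: 25.0
```

```bash
python3 -c "
from h import *
go(.5379,-.3406,.125,2.9)"
```

```text
t 18.43 tcp [ 0.535  -0.3433  0.2787] yaw 2.69 tilt 0.12 F [ 0.39  1.06 -0.25] w 0.0203 f 25.0
shift [0.0025 0.0033 0.1537] turn -0.21
```

Request:
play_rows(motion=[[[0.001, 0.002, 0.02], 0], [[0.0025, 0.0033, 0.06], 0], [[0.0025, 0.0033, 0.11], 0], [[0.0025, 0.0033, 0.15], 0], [[0.0025, 0.0033, 0.15], 0]])

```text
t: 19.05
tcp_pos: [0.538, -0.3359, 0.1262]
orientation: [0.689, 0.725, -0.001, -0.004]
wrist_force: [-0.3, 0.1, -0.3]
grip_width: 0.0199
finger_force: 25.0
```

Run:
```python
from h import *
s,R=st();b=grab("side")
cv2.imwrite("pics/ret.png",cv2.resize(b["pixels"][230:330,335:435,::-1],None,fx=5,fy=5,interpolation=cv2.INTER_CUBIC))
p=s["tcp_pos"]+[0,0,-.062];print(proj(b,[p,p+[0,0,.045],[.5379,-.3406,.05]])-[335,230])
```

```text
t 19.05 tcp [ 0.538  -0.3359  0.1262] yaw 2.95 tilt 0.5 F [-0.25  0.1  -0.3 ] w 0.0199 f 25.0
[[52.39363655 68.88784482]
 [56.18375002 54.88749776]
 [52.81972523 74.51259681]]
```

View pics/ret.png

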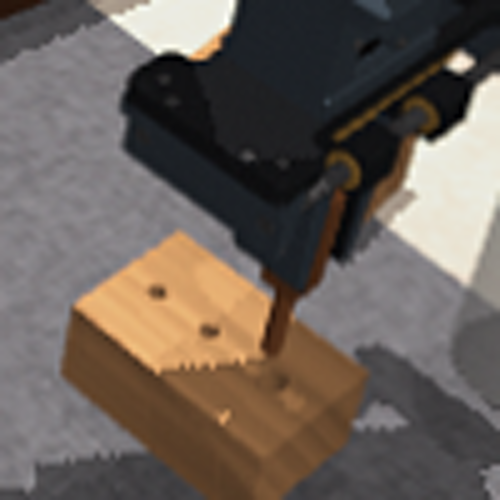

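Request:
play_rows(motion=[[[0, 0, 0], 0], [[0, 0, 0], 0], [[0, 0, 0], 0], [[0, 0, 0], 0], [[0, 0, 0], 0]])

```text
t: 19.73
tcp_pos: [0.5404, -0.3379, 0.1298]
orientation: [0.689, 0.725, 0.0, 0.0]
wrist_force: [0.2, 0.0, -1.1]
grip_width: 0.0195
finger_force: 25.0
```

Run:
```python
from h import *
go(.5379,-.3406,.114,2.9)
s=telemetry.sense();b=grab("side")
g=cv2.cvtColor(b["pixels"],cv2.COLOR_RGB2GRAY)
cv2.imwrite("pics/ret2.png",cv2.resize(b["pixels"][280:320,370:410,::-1],None,fx=12,fy=12,interpolation=cv2.INTER_CUBIC))
p=s["tcp_pos"]+[0,0,-.062];print(proj(b,[p,p+[0,0,.045],[.5379,-.3406,.05]]))
print(g[292:314,383:397])
```

```text
t 19.73 tcp [ 0.5404 -0.3379  0.1298] yaw 2.91 tilt 0.01 F [ 0.22  0.05 -1.1 ] w 0.0195 f 25.0
shift [-0.0025 -0.0026  0.0158] turn 0.01
[[389.14522659 297.8853688 ]
 [393.00131014 283.81361769]
 [387.81972523 304.51259681]]
[[172 172 170 171 168 166 166 151  31  47  53  56  91 137]
 [173 172 171 171 171 171 168 103  36  50  52  62 128 131]
 [172 173 173 171 171 172 171  55  42  51  52  65 129 127]
 [164 171 174 173 172 174 175  48  44  53  55  72  94 109]
 [153 161 170 174 174 174 160  30  47  52  55  82  91  90]
 [151 152 159 168 174 173 119  35  49  53  61  90  94  90]
 [153 151 151 160 169 172  91  37  49  53  71  98  95  92]
 [158 153 151 155 162 167 133  95  79  62  89  99  96  95]
 [176 161 155 153 155 164 171 155 101  85 101 100  98  96]
 [192 179 134 161 153 131 164 138  95  99 100 100  98  98]
 [161 162 101 144 128  85 127  86  92  97  97  99  98  98]
 [ 92 106 114 111  93  90  82  86  88  91  95  97  99  99]
 [ 90  94 107 109  93  89  81  79  79  86  90  94  96  99]
 [ 92  91  94  95  87  88  81  71  68  74  87  89  93  97]
 [ 97  93  89  81  88  87  81  72  61  68  88  86  88  93]
 [101  99  94  86  86  86  81  70  65  89  92  86  86  87]
 [102 101  99  96  90  87  86  89 100 111 104  90  88  86]
 [102 104 101 100  96  93  90  95 107 108 114 105 100  88]
 [ 99 104 104 103 100  98  92  90  93 100 117 114 111 101]
 [ 97 100 104 105 103 100  96  94  91  93 112 115 112 102]
 [ 98  99 101 104 105 101 101  98  94  94 107 108 103  98]
 [ 99  98  96  99 103 106 103 101  98  96  99  94  93  98]]
```

Request:
play_rows(motion=[[[-0.002, -0.001, 0.002], 0], [[-0.0045, -0.002, 0.005], 0], [[-0.0045, -0.002, 0.009], 0], [[-0.0045, -0.002, 0.0105], 0], [[-0.0045, -0.002, 0.0105], 0]])

```text
t: 20.4
tcp_pos: [0.5385, -0.3424, 0.1189]
orientation: [0.689, 0.725, 0.0, -0.0]
wrist_force: [0.5, 0.1, -0.4]
grip_width: 0.0198
finger_force: 25.0
```

Run:
```python
from h import *
s,R=st();b=grab("side");a=grab("top")
cv2.imwrite("pics/ret3.png",cv2.resize(b["pixels"][275:325,355:405,::-1],None,fx=11,fy=11,interpolation=cv2.INTER_CUBIC))
p=s["tcp_pos"]+[0,0,-.062];print(proj(b,[p,[.5379,-.3406,.05],[.5379,-.3506,.05],[.5479,-.3406,.05]]))
```

```text
t 20.4 tcp [ 0.5385 -0.3424  0.1189] yaw 2.92 tilt 0.03 F [ 0.48  0.06 -0.36] w 0.0198 f 25.0
[[389.21870736 302.84829063]
 [387.81972523 304.51259681]
 [391.26986979 307.43420201]
 [390.87028527 302.4226762 ]]
```

View pics/ret3.png

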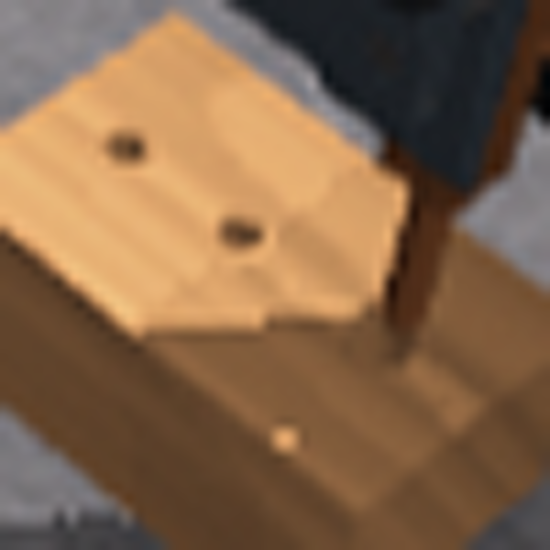

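Request:
play_rows(motion=[[[0, 0, 0.001], 0], [[0, 0, 0.002], 0], [[0, 0, 0.003], 0], [[0, 0, 0.004], 0], [[0, 0, 0.005], 0]])

```text
t: 21.12
tcp_pos: [0.5386, -0.3425, 0.1142]
orientation: [0.689, 0.725, 0.0, -0.0]
wrist_force: [-0.5, 0.0, -1.3]
grip_width: 0.0199
finger_force: 25.0
```

Request:
play_rows(motion=[[[0, 0, 0.0006], 0], [[0, 0, 0.0012], 0], [[0, 0, 0.0018], 0], [[0, 0, 0.0024], 0], [[0, 0, 0.003], 0]])

```text
t: 21.75
tcp_pos: [0.5386, -0.3425, 0.1112]
orientation: [0.689, 0.725, 0.0, 0.0]
wrist_force: [-0.3, -0.4, 0.3]
grip_width: 0.0196
finger_force: 25.0
```

Request:
play_rows(motion=[[[0, 0, 0.0006], 0], [[0, 0, 0.0012], 0], [[0, 0, 0.0018], 0], [[0, 0, 0.0024], 0], [[0, 0, 0.003], 0]])

```text
t: 22.38
tcp_pos: [0.5385, -0.3422, 0.1083]
orientation: [0.689, 0.725, 0.0, -0.0]
wrist_force: [-1.1, 0.9, 0.4]
grip_width: 0.0198
finger_force: 25.0
```

Request:
play_rows(motion=[[[0, 0, 0.0006], 0], [[0, 0, 0.0012], 0], [[0, 0, 0.0018], 0], [[0, 0, 0.0024], 0], [[0, 0, 0.003], 0]])

```text
t: 23.0
tcp_pos: [0.5384, -0.3421, 0.1051]
orientation: [0.689, 0.725, 0.0, -0.001]
wrist_force: [-0.8, 3.5, 2.6]
grip_width: 0.0198
finger_force: 25.0
```

Request:
play_rows(motion=[[[0.0006, -0.0003, 0], 0], [[0.0012, -0.0006, 0], 0], [[0.0016, -0.0008, 0], 0], [[0.0016, -0.0008, 0.001], 0], [[0.0016, -0.0008, 0.002], 0]])

```text
t: 23.62
tcp_pos: [0.5379, -0.3415, 0.1033]
orientation: [0.689, 0.725, -0.0, 0.0]
wrist_force: [0.2, -0.8, -0.8]
grip_width: 0.0198
finger_force: 25.0
```

Request:
play_rows(motion=[[[0, 0, 0.001], 0], [[0, 0, 0.002], 0], [[0, 0, 0.003], 0], [[0, 0, 0.004], 0], [[0, 0, 0.005], 0]])

```text
t: 24.25
tcp_pos: [0.5377, -0.341, 0.0982]
orientation: [0.689, 0.725, 0.0, 0.0]
wrist_force: [-0.4, 0.9, -0.7]
grip_width: 0.0196
finger_force: 25.0
```

Sliding in freely. Down to home (TCP ≈ 0.067).

Request:
play_rows(motion=[[[0, 0, 0.003], 0], [[0, 0, 0.007], 0], [[0, 0, 0.011], 0], [[0, 0, 0.015], 0], [[0, 0, 0.018], 0]])

```text
t: 24.88
tcp_pos: [0.5377, -0.3409, 0.0798]
orientation: [0.689, 0.725, 0.0, -0.0]
wrist_force: [-0.0, -0.3, -0.9]
grip_width: 0.0201
finger_force: 25.0
```

Request:
play_rows(motion=[[[0, 0, 0.002], 0], [[0, 0, 0.004], 0], [[0, 0, 0.006], 0], [[0, 0, 0.008], 0], [[0, 0, 0.01], 0]])

```text
t: 25.5
tcp_pos: [0.5377, -0.341, 0.0701]
orientation: [0.689, 0.725, 0.0, -0.0]
wrist_force: [-0.7, -0.8, -1.1]
grip_width: 0.0199
finger_force: 25.0
```

Request:
play_rows(motion=[[[0, 0, 0.001], 0], [[0, 0, 0.002], 0], [[0, 0, 0.003], 0], [[0, 0, 0.0035], 0], [[0, 0, 0.0035], 0]])

```text
t: 26.12
tcp_pos: [0.5377, -0.341, 0.067]
orientation: [0.689, 0.725, 0.0, 0.0]
wrist_force: [-0.3, 0.4, 0.7]
grip_width: 0.0197
finger_force: 25.0
```

Request:
play_rows(motion=[[[0, 0, 0], 0], [[0, 0, 0], 0], [[0, 0, 0], 0], [[0, 0, 0], 0], [[0, 0, 0], 0]], gripper=0.35)

```text
t: 26.75
tcp_pos: [0.5377, -0.341, 0.0667]
orientation: [0.689, 0.725, 0.0, -0.0]
wrist_force: [0.2, 0.4, 0.4]
grip_width: 0.0594
finger_force: 0.0
```

Request:
play_rows(motion=[[[0, 0, -0.02], 0], [[0, 0, -0.06], 0], [[0, 0, -0.11], 0], [[0, 0, -0.16], 0], [[0, 0, -0.2], 0]])

```text
t: 27.38
tcp_pos: [0.5379, -0.3411, 0.2692]
orientation: [0.689, 0.725, 0.0, 0.001]
wrist_force: [0.9, -0.7, -0.7]
grip_width: 0.0596
finger_force: 0.0
```

Run:
```python
from h import *
st();a=grab("top");b=grab("side")
print("handle",[(cam,np.round(r["pixel"],1).tolist(),round(r["score"],2),at_z(c,r["pixel"],.12).round(4).tolist()) for cam,c in(("top",a),("side",b)) for r in imaging.boxes_of(cam,"drawer_handle")])
cv2.imwrite("pics/fin.png",np.hstack([cv2.resize(b["pixels"][130:205,255:330,::-1],None,fx=5,fy=5,interpolation=cv2.INTER_CUBIC),cv2.resize(b["pixels"][250:325,345:420,::-1],None,fx=5,fy=5,interpolation=cv2.INTER_CUBIC)]))
# brass mask
for n,c in(("top",a),("side",b)):
    h=cv2.cvtColor(c["pixels"],cv2.COLOR_RGB2HSV)
    m=((h[...,0]>16)&(h[...,0]<30)&(h[...,1]>140)&(h[...,2]>110)).astype(np.uint8)
    k,l,s,ce=cv2.connectedComponentsWithStats(m)
    for i in range(1,k):
        if s[i,4]>25: print(n,s[i],ce[i].round(1))
```

```text
t 27.38 tcp [ 0.5379 -0.3411  0.2692] yaw 2.92 tilt 0.12 F [ 0.94 -0.72 -0.67] w 0.0596 f 0.0
handle [('top', [251.4, 195.0], 0.81, [0.5861, 0.061, 0.12]), ('side', [277.6, 282.8], 0.71, [0.3398, -0.1987, 0.12]), ('side', [297.9, 190.2], 0.65, [0.5849, 0.0437, 0.12])]
top [232 195  38  16 292] [251.  204.7]
top [337 280  17  17 147] [345.5 287.4]
side [85 62  8  9 37] [89.4 65.1]
side [274 178  30  22 128] [286.1 190.1]
side [287 204  23  16  59] [297.  212.7]
side [ 171  207  147  124 7580] [244.2 268.6]
```

Run:
```python
from h import *
a=grab("top");b=grab("side")
y=np.array([.1,.995,0]);x=np.array([.995,-.1,0])
for d in(.02,.03,.04):
    c0=np.array([.615,.0575,.12])-x*(.035+d); print(d,c0.round(4),proj(a,[c0+.045*y,c0,c0-.045*y]).round(1).tolist(),proj(b,[c0+.045*y,c0,c0-.045*y]).round(1).tolist())
h=cv2.cvtColor(a["pixels"],cv2.COLOR_RGB2HSV)
m=((h[...,0]>14)&(h[...,0]<32)&(h[...,1]>130)&(h[...,2]>80))
for r in range(192,214): print(r,''.join('#' if v else '.' for v in m[r,226:276]))
h=cv2.cvtColor(b["pixels"],cv2.COLOR_RGB2HSV)
m=((h[...,0]>14)&(h[...,0]<32)&(h[...,1]>130)&(h[...,2]>80))
for r in range(174,204): print(r,''.join('#' if v else '.' for v in m[r,265:325]))
```

```text
0.02 [0.5603 0.063  0.12  ] [[234.4, 205.0], [251.7, 204.7], [269.0, 204.3]] [[278.3, 182.0], [286.5, 189.9], [295.3, 198.2]]
0.03 [0.5503 0.064  0.12  ] [[234.4, 208.8], [251.7, 208.4], [269.1, 208.1]] [[275.2, 182.9], [283.4, 190.9], [292.1, 199.2]]
0.04 [0.5404 0.065  0.12  ] [[234.4, 212.5], [251.8, 212.2], [269.2, 211.8]] [[272.1, 183.9], [280.3, 191.9], [288.9, 200.3]]
192 ..................................................
193 ..................................................
194 .........................................##.......
195 .......##...............................####......
196 ......####..............................#####.....
197 .....#####..............................#####.....
198 .....#####..............................#####.....
199 .....#####.............................######.....
200 .....######.............................#####.....
201 ......#######..........................######.....
202 ......########..#############################.....
203 ......######################################......
204 ......#######################################.....
205 ...
[... 1737 characters left out ...]
.........#####....................................
194 ....................#####..........####..................#..
195 .....................#####......#######...............#...#.
196 ......................#####...#########....................#
197 .......................###############......................
198 ........................###########.................#.......
199 .........................#######............................
200 ......................#######.........................#.....
201 ....................#######...........................#.....
202 ...................#####..............................#.....
203 ...................####.....................................
```

Request:
play_rows(motion=[[[0.02, 0.002, 0], 0], [[0.06, 0.005, 0], 0], [[0.11, 0.009, 0], 0], [[0.16, 0.013, 0], 0], [[0.21, 0.017, 0], 0]], gripper=0.69)

```text
t: 28.3
tcp_pos: [0.5432, -0.1275, 0.2658]
orientation: [0.689, 0.725, -0.0, -0.001]
wrist_force: [0.3, -0.4, -0.4]
grip_width: 0.0279
finger_force: 0.0
```

Request:
play_rows(motion=[[[0.05, 0.004, 0], 3], [[0.1, 0.008, 0], 6], [[0.15, 0.012, 0], 8.6], [[0.185, 0.015, 0], 8.6], [[0.194, 0.016, 0], 8.6]])

```text
t: 28.92
tcp_pos: [0.549, 0.0668, 0.2659]
orientation: [0.74, 0.672, -0.001, -0.001]
wrist_force: [-0.5, 0.2, -0.3]
grip_width: 0.0282
finger_force: 0.0
```

Request:
play_rows(motion=[[[0, 0, 0.01], 0], [[0, 0, 0.03], 0], [[0, 0, 0.06], 0], [[0, 0, 0.08], 0], [[0, 0, 0.08], 0]])

```text
t: 29.55
tcp_pos: [0.5485, 0.0627, 0.1845]
orientation: [0.742, 0.671, -0.002, -0.001]
wrist_force: [0.8, 0.7, 0.5]
grip_width: 0.0283
finger_force: 0.0
```

Request:
play_rows(motion=[[[0, 0, 0], 0], [[0, 0, 0], 0], [[0, 0, 0], 0], [[0, 0, 0], 0], [[0, 0, 0], 0]])

```text
t: 30.18
tcp_pos: [0.5502, 0.0643, 0.1869]
orientation: [0.741, 0.671, 0.0, 0.0]
wrist_force: [0.6, 0.1, 0.2]
grip_width: 0.0281
finger_force: 0.0
```

```bash
python3 -c "
from h import *
go(.5503,.064,.101,-5.7)"
```

```text
t 30.18 tcp [0.5502 0.0643 0.1869] yaw -5.68 tilt 0.02 F [0.6  0.14 0.24] w 0.0281 f 0.0
shift [-0.0003  0.0001  0.0859] turn 0.02
```

Request:
play_rows(motion=[[[0, 0, 0.015], 0], [[0, 0, 0.035], 0], [[0, 0, 0.05], 0], [[0, 0, 0.058], 0], [[0, 0, 0.062], 0]])

```text
t: 30.8
tcp_pos: [0.5501, 0.0642, 0.1242]
orientation: [0.741, 0.671, -0.0, -0.0]
wrist_force: [-0.0, 0.4, -0.3]
grip_width: 0.028
finger_force: 0.0
```

Request:
play_rows(motion=[[[0, 0, 0.004], 0], [[0, 0, 0.009], 0], [[0, 0, 0.014], 0], [[0, 0, 0.019], 0], [[0, 0, 0.022], 0]])

```text
t: 31.42
tcp_pos: [0.55, 0.0642, 0.1024]
orientation: [0.741, 0.671, -0.0, -0.0]
wrist_force: [0.3, -0.7, 0.2]
grip_width: 0.0283
finger_force: 0.0
```

Request:
play_rows(motion=[[[0, 0, 0], 0], [[0, 0, 0], 0], [[0, 0, 0], 0], [[0, 0, 0], 0], [[0, 0, 0], 0]], gripper=1, newtons=20)

```text
t: 32.05
tcp_pos: [0.5492, 0.0643, 0.1028]
orientation: [0.741, 0.671, -0.001, -0.001]
wrist_force: [-5.2, 0.7, 3.9]
grip_width: 0.0094
finger_force: 20.0
```

Request:
play_rows(motion=[[[0, -0.004, 0], 0], [[0, -0.012, 0], 0], [[0, -0.02, 0], 0], [[0, -0.03, 0], 0], [[0, -0.04, 0], 0]])

```text
t: 32.67
tcp_pos: [0.5099, 0.0681, 0.1028]
orientation: [0.741, 0.671, 0.0, 0.0]
wrist_force: [1.6, -1.5, -1.5]
grip_width: 0.0099
finger_force: 20.0
```

Request:
play_rows(motion=[[[0, -0.01, 0], 0], [[0, -0.018, 0], 0], [[0, -0.024, 0], 0], [[0, -0.028, 0], 0], [[0, -0.032, 0], 0]])

```text
t: 33.3
tcp_pos: [0.4784, 0.0712, 0.1028]
orientation: [0.741, 0.671, 0.0, 0.0]
wrist_force: [0.4, -0.7, 0.2]
grip_width: 0.0093
finger_force: 20.0
```

Request:
play_rows(motion=[[[0, -0.001, 0], 0], [[0, -0.002, 0], 0], [[0, -0.003, 0], 0], [[0, -0.004, 0], 0], [[0, -0.005, 0], 0]])

```text
t: 33.92
tcp_pos: [0.4736, 0.0717, 0.1028]
orientation: [0.741, 0.671, 0.0, 0.0]
wrist_force: [1.5, -2.6, 1.4]
grip_width: 0.0094
finger_force: 20.0
```

Request:
play_rows(motion=[[[0, -0.001, 0], 0], [[0, -0.002, 0], 0], [[0, -0.003, 0], 0], [[0, -0.004, 0], 0], [[0, -0.005, 0], 0]])

```text
t: 34.55
tcp_pos: [0.4685, 0.0722, 0.1028]
orientation: [0.741, 0.671, -0.0, 0.0]
wrist_force: [1.3, -3.3, 1.2]
grip_width: 0.0094
finger_force: 20.0
```

Request:
play_rows(motion=[[[0, -0.0005, 0], 0], [[0, -0.001, 0], 0], [[0, -0.0015, 0], 0], [[0, -0.002, 0], 0], [[0, -0.0025, 0], 0]])

```text
t: 35.17
tcp_pos: [0.4676, 0.0723, 0.1028]
orientation: [0.741, 0.671, 0.001, 0.001]
wrist_force: [5.5, -4.7, -2.4]
grip_width: 0.0092
finger_force: 20.0
```

Request:
play_rows(motion=[[[0, 0.0008, 0], 0], [[0, 0.0015, 0], 0], [[0, 0.0015, 0], 0], [[0, 0.0015, 0], 0], [[0, 0.0015, 0], 0]], gripper=0.69)

```text
t: 35.8
tcp_pos: [0.4674, 0.0725, 0.1027]
orientation: [0.741, 0.671, 0.0, -0.0]
wrist_force: [0.1, 0.7, -0.3]
grip_width: 0.0279
finger_force: 0.0
```

Request:
play_rows(motion=[[[0, 0, -0.01], 0], [[0, 0, -0.04], 0], [[0, 0, -0.08], 0], [[0, 0, -0.12], 0], [[0, 0, -0.16], 0]])

```text
t: 36.42
tcp_pos: [0.4674, 0.0724, 0.2649]
orientation: [0.741, 0.671, 0.001, 0.0]
wrist_force: [0.6, -0.0, -0.6]
grip_width: 0.0284
finger_force: 0.0
```

Request:
play_rows(motion=[[[0.02, -0.01, -0.02], 0], [[0.06, -0.03, -0.04], 0], [[0.11, -0.05, -0.04], 0], [[0.15, -0.06, -0.04], 0], [[0.15, -0.06, -0.04], 0]])

```text
t: 37.05
tcp_pos: [0.4221, 0.2296, 0.3033]
orientation: [0.74, 0.673, 0.0, -0.0]
wrist_force: [0.5, -1.0, 0.4]
grip_width: 0.0279
finger_force: 0.0
```

Run:
```python
from h import *
st();b=grab("side")
cv2.imwrite("pics/final.png",cv2.resize(b["pixels"][100:400,120:500,::-1],None,fx=2,fy=2,interpolation=cv2.INTER_CUBIC))
```

```text
t 37.05 tcp [0.4221 0.2296 0.3033] yaw -5.45 tilt 0.06 F [ 0.49 -0.95  0.45] w 0.0279 f 0.0
```

View pics/final.png

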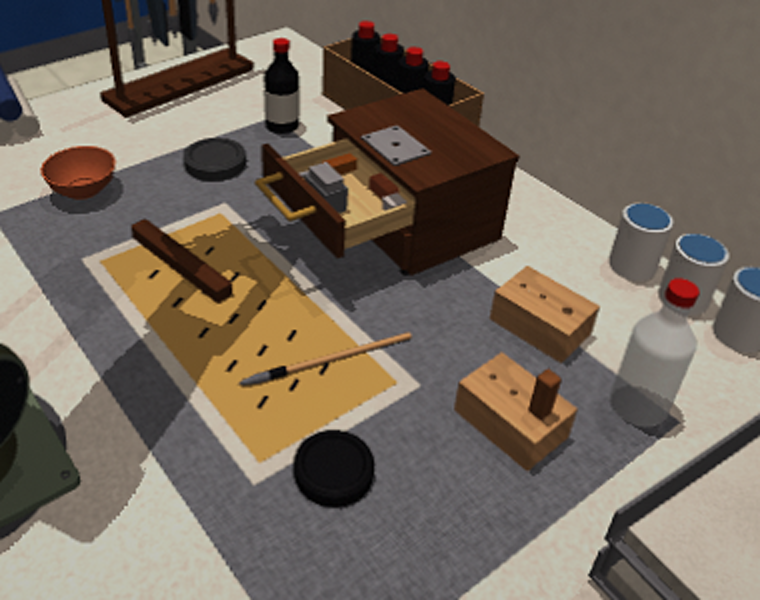

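The drawer is fully open (handle at crop px (285,200)). The stick stands upright and home in its block at (545,393), and the bystanders are in place.

```bash
python3 -c "
from h import *
print(workorder.close_job())"
```

```text
the job is handed in; nothing more can be done
None
```

The job is handed in at about 37 s of the 72 s, no verdict returned: the bolt was pressed at about 9 N, the stick is back upright in its hole, and the drawer is pulled out to its stop; the last picture shows nothing else moved.

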